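# Find the free lid of the Advent box and push it open

## Task

Only one of the four identical lids of the wooden Advent box is free today; keeper blocks inside hold the other three shut. Press gently on the far end of one lid after another until you find the one that rocks, and push that lid down past its balance point so that it stands wide open by itself. Only press and push: do not lift or shift the box, and leave the jar, tape, pine cone and tin where they are.

Things in the scene. Friction and masses are not known exactly. Their poses are not given: they have to be found in the camera images.
- advent_box: wooden Advent box, 298 mm wide (y), 118 mm deep (x; 126 with its plinth), 80 mm high, standing loose on the table, 1.1 to 1.8 kg; origin: centre of its underside; x points to its far long side, y to its left. Four identical lids lie in a row in its top, flush with the frame, 72 mm apart; under each is a well 100 mm long, 64 mm wide, 74 mm deep
- box_top (a point): centre of the box's top, 80 mm above the table. Each lid is 97 mm long (box x), 61 mm wide, 8 mm thick and turns like a see-saw on a hidden cross pin along the box's y, 5.5 mm nearer the robot than the lid's middle and 66 mm above the table: the far end (54 mm from the pin) goes down into its well as the near end rises. Under three lids, unseen, a loose keeper block stops this within 5 mm
- lid_1 (a joint): tilt of the leftmost (largest y) lid: 0 = shut and flush, grows as the far end goes down, 1.25 rad = fully open against its stop. A blocked lid gives 1 mm, then meets a felt-topped block: about 0.05 at 10 N, never over 0.12. The free lid (a different one each time) tips with less than 0.5 N, falls shut if let go below 0.45, and past 0.7 drops fully open and stays so by its weight
- lid_1_press (a point): point on the top face of the leftmost (largest y) lid, on its centre line near the far end, 36 mm beyond the pin (18 mm short of the far edge), 80 mm above the table when shut; moves with the lid
- lid_2 (a joint): tilt of the second from the left lid: 0 = shut and flush, grows as the far end goes down, 1.25 rad = fully open against its stop. A blocked lid gives 1 mm, then meets a felt-topped block: about 0.05 at 10 N, never over 0.12. The free lid (a different one each time) tips with less than 0.5 N, falls shut if let go below 0.45, and past 0.7 drops fully open and stays so by its weight
- lid_2_press (a point): point on the top face of the second from the left lid, on its centre line near the far end, 36 mm beyond the pin (18 mm short of the far edge), 80 mm above the table when shut; moves with the lid
- lid_3 (a joint): tilt of the third from the left lid: 0 = shut and flush, grows as the far end goes down, 1.25 rad = fully open against its stop. A blocked lid gives 1 mm, then meets a felt-topped block: about 0.05 at 10 N, never over 0.12. The free lid (a different one each time) tips with less than 0.5 N, falls shut if let go below 0.45, and past 0.7 drops fully open and stays so by its weight
- lid_3_press (a point): point on the top face of the third from the left lid, on its centre line near the far end, 36 mm beyond the pin (18 mm short of the far edge), 80 mm above the table when shut; moves with the lid
- lid_4 (a joint): tilt of the rightmost lid: 0 = shut and flush, grows as the far end goes down, 1.25 rad = fully open against its stop. A blocked lid gives 1 mm, then meets a felt-topped block: about 0.05 at 10 N, never over 0.12. The free lid (a different one each time) tips with less than 0.5 N, falls shut if let go below 0.45, and past 0.7 drops fully open and stays so by its weight
- lid_4_press (a point): point on the top face of the rightmost lid, on its centre line near the far end, 36 mm beyond the pin (18 mm short of the far edge), 80 mm above the table when shut; moves with the lid
- paint_jar: white paint jar, 46 mm across, 46 mm high, standing to the right; bystander, origin: centre of its underside
- masking_tape: roll of masking tape lying flat, 104 mm across, 25 mm high, behind the box; bystander, origin: centre of its underside
- pine_cone: pine cone, 65 mm across, 60 mm high, standing to the right; bystander, origin: centre of its underside
- tea_tin: tin with lid, 83 mm across, 112 mm high, standing at the far right; bystander, origin: centre of its underside

How it is judged (in metres and radians):
On the way, in this order (a step that is already met when the one before it is completed fails the run):
1. the free lid has been rocked (tilted more than 0.2 rad) (value of joint any of lid_1, lid_2, lid_3, lid_4 above 0.2 rad), for 0.1 s.
2. the free lid stands wide open (more than 1.1 rad) (((value of joint lid_1 above 1.1 rad and value of joint each of lid_2, lid_3, lid_4 below 0.15 rad) or (value of joint lid_2 above 1.1 rad and value of joint each of lid_1, lid_3, lid_4 below 0.15 rad) or (value of joint lid_3 above 1.1 rad and value of joint each of lid_1, lid_2, lid_4 below 0.15 rad) or (value of joint lid_4 above 1.1 rad and value of joint each of lid_1, lid_2, lid_3 below 0.15 rad))), for 0.2 s.
At the end, for the whole second after the job is handed in: one lid stands open by itself at more than 1.1 rad (of 1.25), the other three are shut (below 0.15 rad); the box stands level and at rest within 30 mm of where it stood, and the jar, tape, cone and tin within 20 mm of where they stood (((value of joint lid_1 above 1.1 rad and value of joint each of lid_2, lid_3, lid_4 below 0.15 rad) or (value of joint lid_2 above 1.1 rad and value of joint each of lid_1, lid_3, lid_4 below 0.15 rad) or (value of joint lid_3 above 1.1 rad and value of joint each of lid_1, lid_2, lid_4 below 0.15 rad) or (value of joint lid_4 above 1.1 rad and value of joint each of lid_1, lid_2, lid_3 below 0.15 rad)) and not (distance of advent_box from where it was at the start of the episode above 0.03 m) and angle between advent_box's own z axis and vertical below 0.05 rad and linear speed of advent_box below 0.02 m/s and not (distance of paint_jar from where it was at the start of the episode above 0.02 m) and not (distance of masking_tape from where it was at the start of the episode above 0.02 m) and not (distance of pine_cone from where it was at the start of the episode above 0.02 m) and not (distance of tea_tin from where it was at the start of the episode above 0.02 m)); the robot touches nothing.
It fails at once if the box is lifted, tipped or pushed more than 30 mm away (distance of advent_box from where it was at the start of the episode above 0.03 m or angle between advent_box's own z axis and vertical above 0.12 rad).
It fails at once if the fingers press the box or a lid with more than 40 N (not gently) (contact force between the fingers and advent_box above 40 N).
It fails at once if the jar, tape, pine cone or tin is moved more than 20 mm (distance of any of paint_jar, masking_tape, pine_cone, tea_tin from where it was at the start of the episode above 0.02 m).
It also fails if it takes over 48 s, if anything falls off the work surface, if the arm or the gripper's body presses on something with over 40 N, if the wrist force passes 120 N, or if a joint passes its speed limit or range.

## Robot

A 6-joint arm with a two-finger parallel gripper is mounted at the origin on the work surface; the furniture and walls round the work are solid. World frame = base frame: x ahead of the robot, y to its left, z up, the work surface at z = 0. Lengths are in m, angles in degrees, forces in N, time in s.
With the tool pointing down it reaches from about 0.35 to 0.875 m from the base axis. Payload 4.2 kg.
Tool frame: the origin (TCP) lies on the centre line of the jaws, within the pads' length; the fingertips stand 19 mm ahead of it and the grasp point (between the pads) is the TCP; z points along the fingers, y is the line along which they close (so a half turn about z gives the same grasp; the last joint's range is limited). The gripper opens to 87 mm and grips with 3 to 60 N. Pads are 19 mm wide; open, the fingers measure 117 mm over their backs; the gripper's body (75 mm by 190 mm) begins 51 mm behind the grasp point.
Start: joints at [-55.428, 22.042, 0.453, 0, -68.411, -14.817], TCP at [0.211, -0.588, 0.242] pointing down, gripper open.
Joint ranges: [-179.83, 179.83], [-69.29, 118.12], [-61.27, 80.66], [-181.25, 117.63], [-171.15, -9.14], [-177.46, 177.46]. Speed limits (degrees/s): [159.86, 159.86, 180, 180, 180, 180].

## Interface

Orientations are given as a 3x3 rotation matrix whose columns are the frame's x, y, z axes.
In Python, from station import sense, capture, finish_job, search_frame, masks_of gives the robot as it stands.
- The arm moves only by the tool drive_tool, never from a script. Its argument "rows" is a list of rows, each a list of 7 numbers: the opening in per cent of the stroke, from 0 (shut) to 100 (fully open), then the shift along the world's x, y, z in mm, then the turn, a rotation vector about the world's x, y, z in rad. In form: [[fingers, dx, dy, dz, wx, wy, wz], ...]. A call has 1 to 5 rows; each row shifts and turns the commanded pose from where the row before left it; what a row does not reach is not made up. A row lasts 1/12 s, in which the tool goes at most 41.7 mm and 7.16 degrees, less where a joint would pass 70% of its speed; a pose out of reach is approached as far as the arm can. A call is refused whole if a number of a shift passes 41.7 or a number of a turn 0.125, either way. A call with a gripper value outside its range is refused whole. The fingers move at their own pace and stop on an object; the grip force is fixed at half the most. Time passes only in rows, so rows that do not move let the fingers close. It gives the time, the measured TCP pose, the force, the opening and the grip force at its end, in the units of the state.
- sense(): the state, without advancing time (a new reading comes with each control period).
- capture(name): name is "scene" or "side" or "wrist"; returns a dict with "frame" (420x560x3 uint8, red, green, blue), "z_map" (420x560 float32, m along the optical axis (not along the pixel's ray), 0 where there is no reading), "fx", "fy", "cx", "cy" (pixels), "distortion" ([k1, k2, p1, p2, k3] as OpenCV has them; the pictures are not rectified), "R" (3x3) and "t" (3): a world point X has camera coordinates R X + t; the wrist camera has in their place "T_tool_cam" (4x4, takes a point from camera to tool coordinates, whose origin is the TCP and whose axes are the flange's). Camera axes: x right, y down, z forward; pixel columns grow to the right and rows downward; lengths in m; the calibration is good to about 2 mm. A picture is of the moment at which its call begins: read the wrist's pose just before it.
- finish_job(): hands the job in; it is judged then, once.
Trained networks look in a picture, given as the dict that the camera call returned (one of the last four; its "shot" number tells which), for a name from the list of things; names that differ only in an ending like _2 or _b are one class to them, and where a whole thing is asked for, a point or a joint stands for the part that bears it (a point fixed in the world has none). Each returns a list of dicts, best first, with "p" (0 to 1); they miss things now and then, are a little off and sometimes report something else, mostly with a low value. They report only what shows in the picture. A call takes as long as a camera call.
- search_frame(label, picture): "xy" ([column, row] in pixels, amid what is visible of it).
- masks_of(label, picture): "region" (420x560 bool, what is visible of it) and "xy" ([column, row] in pixels, amid what is visible of it).
The state is a dict: "time_s": time; "joints": joint angles; "joint_velocities": joint speeds; "effort": joint torques, N m; "tcp_pos": TCP position; "ee_rot": TCP orientation; "wrist_force": force on the tool from outside, world axes, zero at the start; "moment": the same for the moment, N m; "gripper_width": opening from 0.0 (shut) to 1.0 (fully open); "gripper_force": force on a finger pad.
Only numpy, scipy, OpenCV 4.12 (cv2) and the standard library are available. Lean on these libraries where they do the work, as an engineer would, in place of code of your own. Each camera call takes 0.05 s, during which the arm holds its last target. There are 200 camera calls.

## Working session

There is one attempt and no reset: what is moved stays moved. The work goes in short steps, Python scripts to look and compute and a tool call to move; the robot and the scene stay as the last step left them, time stands still between calls to the robot, and variables do not carry over. Pictures are saved under pics/ and viewed, at most 10 in all, crops included, and the job is handed in when it is done.

Besides the shell and the picture viewer there is one more tool, called after "Call:" as a command line: name --pt "numbers of a row" for each row, then --argument value for the rest. drive_tool: Moves the arm, as the interface text tells. Its arguments: {"type":"object","properties":{"rows":{"type":"array"}},"required":["rows"]}

```bash
mkdir -p pics
cat > h.py <<'E'
import numpy as np, cv2
from station import *
def world(c,mask):
    v,u=np.nonzero(mask&(c["z_map"]>0)); z=c["z_map"][v,u]
    K=np.array([[c["fx"],0,c["cx"]],[0,c["fy"],c["cy"]],[0,0,1]])
    n=cv2.undistortPoints(np.stack([u,v],1).astype(float)[:,None],K,np.array(c["distortion"]))[:,0]
    P=np.c_[n*z[:,None],z]
    return (P-np.array(c["t"]))@np.array(c["R"])
E
python3 - <<'E'
from h import *
s=sense();print(s["time_s"],s["tcp_pos"],s["ee_rot"],s["wrist_force"])
for n in("scene","side"):
    c=capture(n);cv2.imwrite(f"pics/{n}.png",c["frame"][:,:,::-1])
    for l in("advent_box","lid_1","paint_jar","pine_cone","tea_tin","masking_tape"):
        for m in masks_of(l,c)[:5]:
            P=world(c,m["region"])
            if len(P)<20: continue
            if l=="advent_box" :
                T=P[abs(P[:,2]-.08)<.006]
                print("rect",cv2.minAreaRect((T[:,:2]*1000).astype(np.float32)),np.median(T[:,2]))
            print(n,l,round(m["p"],2),np.round(m["xy"]),np.round(np.median(P,0),3),np.round(np.percentile(P,2,0),3),np.round(np.percentile(P,98,0),3))
E
```

```text
0.0 [ 0.21106273 -0.58768666  0.24045921] [[-9.41218906e-01 -3.37796200e-01 -8.35953391e-04]
 [-3.37797220e-01  9.41216717e-01  2.03244159e-03]
 [ 1.00262259e-04  2.19535518e-03 -9.99997585e-01]] [0.47412714 0.07113235 0.96794408]
rect ((512.420654296875, 45.39921569824219), (121.97266387939453, 300.38787841796875), 16.93084144592285) 0.07938615479413766
scene advent_box 0.93 [248. 298.] [0.492 0.067 0.078] [ 0.419 -0.097  0.003] [0.588 0.197 0.083]
scene lid_1 0.94 [285. 250.] [ 0.541 -0.057  0.08 ] [ 0.494 -0.092  0.076] [ 0.591 -0.022  0.083]
scene lid_1 0.92 [261. 274.] [0.52  0.011 0.08 ] [ 0.475 -0.025  0.076] [0.57  0.046 0.083]
scene lid_1 0.74 [243. 295.] [0.499 0.08  0.079] [0.453 0.045 0.075] [0.545 0.115 0.083]
scene lid_1 0.72 [222. 320.] [0.48 0.15 0.08] [0.434 0.115 0.075] [0.529 0.185 0.083]
scene paint_jar 0.58 [394. 232.] [ 0.462 -0.329  0.042] [ 0.446 -0.357  0.001] [ 0.489 -0.314  0.049]
scene pine_cone 0.77 [379. 209.] [ 0.544 -0.348  0.04 ] [ 0.525 -0.38   0.008] [ 0.574 -0.331  0.061]
scene tea_tin 0.74 [343. 173.] [ 0.667 -0.328  0.089] [ 0.645 -0.38   0.006] 
[... 593 characters left out ...]
0.077] [ 0.585 -0.026  0.082]
side lid_1 0.77 [313. 303.] [0.479 0.151 0.079] [0.429 0.116 0.076] [0.527 0.186 0.082]
side paint_jar 0.76 [344. 196.] [ 0.464 -0.322  0.035] [ 0.445 -0.355  0.003] [ 0.484 -0.314  0.047]
side pine_cone 0.7 [317. 187.] [ 0.546 -0.347  0.035] [ 0.521 -0.375  0.   ] [ 0.574 -0.332  0.059]
side tea_tin 0.85 [278. 174.] [ 0.674 -0.317  0.076] [ 0.641 -0.374  0.004] [ 0.715 -0.306  0.112]
side tea_tin 0.42 [314. 305.] [0.479 0.15  0.079] [0.43  0.115 0.077] [0.525 0.185 0.082]
side masking_tape 0.63 [201. 253.] [0.777 0.027 0.02 ] [ 0.726 -0.043 -0.002] [0.823 0.074 0.025]
side masking_tape 0.37 [314. 304.] [0.48  0.15  0.079] [0.431 0.115 0.077] [0.527 0.185 0.082]
```

View pics/scene.png

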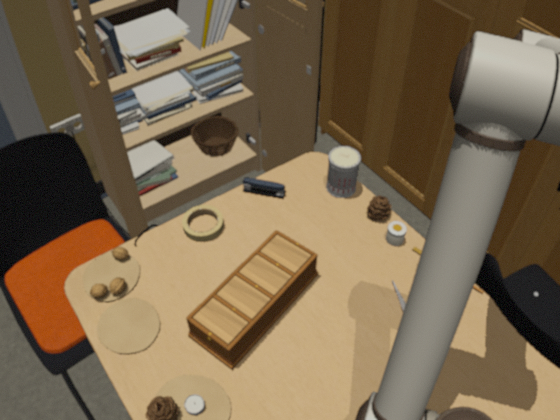

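Call:
drive_tool --pt "0 22 34 0 0 0 -0.054" --pt "0 23 34 0 0 0 0" --pt "0 23 34 0 0 0 0" --pt "0 23 34 0 0 0 0" --pt "0 23 34 0 0 0 0"

```text
time_s: 1.12
tcp_pos: [0.3259, -0.4166, 0.2417]
ee_rot: [[-0.958, -0.286, 0.0], [-0.286, 0.958, -0.0], [-0.0, -0.0, -1.0]]
wrist_force: [1.3, -0.9, -0.2]
gripper_width: 0.704
gripper_force: 0.0
```

Call:
drive_tool --pt "0 23 34 0 0 0 0" --pt "0 23 34 0 0 0 0" --pt "0 23 34 0 0 0 0" --pt "0 23 34 0 0 0 0" --pt "0 23 34 0 0 0 0"

```text
time_s: 1.53
tcp_pos: [0.441, -0.2463, 0.242]
ee_rot: [[-0.958, -0.287, 0.001], [-0.287, 0.958, -0.0], [-0.001, -0.001, -1.0]]
wrist_force: [0.8, -1.1, 0.8]
gripper_width: 0.326
gripper_force: 0.0
```

The picture shows the box with four shut lids running from pixel (222,320), leftmost, to (285,250), rightmost. The jar is at (396,232), the cone at (379,209), the tin at (343,173) and the tape at (203,223), all matching the measured points. I'll try lid 4 first, with its press point at about (0.571, -0.050).

Call:
drive_tool --pt "0 22 33 0 0 0 0" --pt "0 22 33 0 0 0 0" --pt "0 22 33 0 0 0 0" --pt "0 22 33 0 0 0 0" --pt "0 22 33 0 0 0 0"

```text
time_s: 1.95
tcp_pos: [0.5511, -0.0813, 0.242]
ee_rot: [[-0.958, -0.287, 0.001], [-0.287, 0.958, 0.0], [-0.001, -0.0, -1.0]]
wrist_force: [0.4, -0.0, 0.5]
gripper_width: 0.02
gripper_force: 0.0
```

Call:
drive_tool --pt "0 20 31 -10 0 0 0" --pt "0 0 0 -35 0 0 0" --pt "0 0 0 -35 0 0 0" --pt "0 0 0 -30 0 0 0" --pt "0 0 0 -20 0 0 0"

```text
time_s: 2.37
tcp_pos: [0.5687, -0.0518, 0.1084]
ee_rot: [[-0.958, -0.287, -0.004], [-0.287, 0.958, -0.0], [0.004, 0.001, -1.0]]
wrist_force: [-0.0, -0.4, 0.1]
gripper_width: 0.006
gripper_force: 0.0
```

Call:
drive_tool --pt "0 0 0 0 0 0 0" --pt "0 0 0 -2 0 0 0" --pt "0 0 0 -2 0 0 0" --pt "0 0 0 0 0 0 0"

```text
time_s: 2.7
tcp_pos: [0.5713, -0.0522, 0.1091]
ee_rot: [[-0.958, -0.287, 0.003], [-0.287, 0.958, 0.0], [-0.003, -0.001, -1.0]]
wrist_force: [-0.6, 0.4, -0.5]
gripper_width: 0.005
gripper_force: 0.0
```

Call:
drive_tool --pt "0 0 0 -2 0 0 0" --pt "0 0 0 -2 0 0 0" --pt "0 0 0 -1 0 0 0" --pt "0 0 0 0 0 0 0"

```text
time_s: 3.03
tcp_pos: [0.5702, -0.0522, 0.1027]
ee_rot: [[-0.958, -0.287, 0.0], [-0.287, 0.958, 0.0], [-0.0, 0.0, -1.0]]
wrist_force: [0.1, 0.4, -0.1]
gripper_width: 0.007
gripper_force: 0.0
```

Call:
drive_tool --pt "0 0 0 -2 0 0 0" --pt "0 0 0 -1 0 0 0" --pt "0 0 0 -1 0 0 0" --pt "0 0 0 0 0 0 0"

```text
time_s: 3.37
tcp_pos: [0.5704, -0.0522, 0.0988]
ee_rot: [[-0.958, -0.287, 0.0], [-0.287, 0.958, -0.0], [0.0, -0.0, -1.0]]
wrist_force: [-0.6, 0.3, 2.3]
gripper_width: 0.004
gripper_force: 1.0
```

Call:
drive_tool --pt "0 0 0 -1 0 0 0" --pt "0 0 0 0 0 0 0"

```text
time_s: 3.53
tcp_pos: [0.5705, -0.0521, 0.0985]
ee_rot: [[-0.958, -0.287, 0.001], [-0.287, 0.958, -0.0], [-0.001, -0.0, -1.0]]
wrist_force: [-1.5, 1.1, 5.7]
gripper_width: 0.001
gripper_force: 2.9
```

Lid 4 is blocked: 5.7 N while still near the surface. Moving on to lid 3.

Call:
drive_tool --pt "0 0 0 12 0 0 0" --pt "0 -10 34 0 0 0 0" --pt "0 -10 34 0 0 0 0" --pt "0 0 2 -5 0 0 0" --pt "0 0 0 -2 0 0 0"

```text
time_s: 3.95
tcp_pos: [0.5497, 0.0193, 0.1022]
ee_rot: [[-0.957, -0.289, -0.0], [-0.289, 0.957, 0.0], [0.0, 0.0, -1.0]]
wrist_force: [-0.9, -0.4, -1.2]
gripper_width: 0.007
gripper_force: 0.0
```

Call:
drive_tool --pt "0 0 0 -2 0 0 0" --pt "0 0 0 -1 0 0 0" --pt "0 0 0 -1 0 0 0" --pt "0 0 0 0 0 0 0"

```text
time_s: 4.28
tcp_pos: [0.5504, 0.0172, 0.0987]
ee_rot: [[-0.958, -0.286, -0.0], [-0.286, 0.958, -0.0], [0.0, 0.0, -1.0]]
wrist_force: [-0.3, 0.5, 3.0]
gripper_width: 0.004
gripper_force: 1.3
```

Call:
drive_tool --pt "0 0 0 -1 0 0 0" --pt "0 0 0 0 0 0 0"

```text
time_s: 4.45
tcp_pos: [0.5505, 0.0172, 0.0984]
ee_rot: [[-0.958, -0.286, 0.0], [-0.286, 0.958, -0.0], [-0.0, -0.0, -1.0]]
wrist_force: [-2.4, 0.8, 7.1]
gripper_width: 0.005
gripper_force: 3.1
```

Lid 3 is blocked too. Next is lid 2.

Call:
drive_tool --pt "0 0 0 12 0 0 0" --pt "0 -10 34 0 0 0 0" --pt "0 -10 34 0 0 0 0" --pt "0 0 2 -5 0 0 0" --pt "0 0 0 -2 0 0 0"

```text
time_s: 4.87
tcp_pos: [0.53, 0.0888, 0.1022]
ee_rot: [[-0.957, -0.289, 0.0], [-0.289, 0.957, 0.0], [-0.0, 0.0, -1.0]]
wrist_force: [-0.1, 0.1, -0.3]
gripper_width: 0.007
gripper_force: 0.0
```

Call:
drive_tool --pt "0 0 0 -2 0 0 0" --pt "0 0 0 -1 0 0 0" --pt "0 0 0 -1 0 0 0" --pt "0 0 0 0 0 0 0"

```text
time_s: 5.2
tcp_pos: [0.5304, 0.087, 0.0987]
ee_rot: [[-0.958, -0.286, -0.0], [-0.286, 0.958, -0.0], [0.0, -0.0, -1.0]]
wrist_force: [-1.2, 0.4, 2.4]
gripper_width: 0.005
gripper_force: 1.2
```

Call:
drive_tool --pt "0 0 0 -1 0 0 0" --pt "0 0 0 0 0 0 0"

```text
time_s: 5.37
tcp_pos: [0.5305, 0.087, 0.0983]
ee_rot: [[-0.958, -0.286, 0.0], [-0.286, 0.958, -0.001], [-0.0, -0.001, -1.0]]
wrist_force: [-1.1, -1.4, 6.6]
gripper_width: 0.006
gripper_force: 3.1
```

Call:
drive_tool --pt "0 0 0 12 0 0 0" --pt "0 -10 34 0 0 0 0" --pt "0 -10 34 0 0 0 0" --pt "0 0 2 -5 0 0 0" --pt "0 0 0 -2 0 0 0"

```text
time_s: 5.78
tcp_pos: [0.51, 0.159, 0.1022]
ee_rot: [[-0.957, -0.289, 0.0], [-0.289, 0.957, 0.0], [-0.0, 0.0, -1.0]]
wrist_force: [0.0, -0.6, -0.2]
gripper_width: 0.004
gripper_force: 0.0
```

Call:
drive_tool --pt "0 0 0 -2 0 0 0" --pt "0 0 0 -1 0 0 0" --pt "0 0 0 -1 0 0 0" --pt "0 0 0 0 0 0 0"

```text
time_s: 6.12
tcp_pos: [0.5104, 0.1569, 0.0983]
ee_rot: [[-0.958, -0.285, -0.0], [-0.285, 0.958, -0.0], [0.0, -0.0, -1.0]]
wrist_force: [0.5, 0.0, 0.0]
gripper_width: 0.003
gripper_force: 0.0
```

Call:
drive_tool --pt "0 0 0 -1 0 0 0" --pt "0 0 0 0 0 0 0"

```text
time_s: 6.28
tcp_pos: [0.5104, 0.1573, 0.0975]
ee_rot: [[-0.958, -0.286, -0.0], [-0.286, 0.958, -0.0], [0.0, -0.0, -1.0]]
wrist_force: [-0.5, 0.2, -0.2]
gripper_width: 0.006
gripper_force: 0.0
```

Lid 1 gives with no force, so it's the free one. I'll push it down slowly.

Call:
drive_tool --pt "0 0 0 -3 0 0 0" --pt "0 0 0 -3 0 0 0" --pt "0 0 0 -2 0 0 0" --pt "0 0 0 -2 0 0 0" --pt "0 0 0 0 0 0 0"

```text
time_s: 6.7
tcp_pos: [0.5099, 0.1576, 0.0869]
ee_rot: [[-0.958, -0.287, -0.001], [-0.287, 0.958, -0.001], [0.001, -0.0, -1.0]]
wrist_force: [-0.0, 0.6, 0.4]
gripper_width: 0.008
gripper_force: 0.0
```

Call:
drive_tool --pt "0 0 0 -3 0 0 0" --pt "0 0 0 -3 0 0 0" --pt "0 0 0 -2 0 0 0" --pt "0 0 0 0 0 0 0"

```text
time_s: 7.03
tcp_pos: [0.5099, 0.1576, 0.0789]
ee_rot: [[-0.958, -0.287, -0.001], [-0.287, 0.958, -0.001], [0.001, -0.0, -1.0]]
wrist_force: [-0.2, -0.2, -0.9]
gripper_width: 0.002
gripper_force: 0.0
```

Call:
drive_tool --pt "0 0 0 -3 0 0 0" --pt "0 0 0 -3 0 0 0" --pt "0 0 0 -2 0 0 0" --pt "0 0 0 0 0 0 0" --pt "0 0 0 0 0 0 0"

```text
time_s: 7.45
tcp_pos: [0.5102, 0.1578, 0.0714]
ee_rot: [[-0.958, -0.287, -0.0], [-0.287, 0.958, -0.0], [0.0, -0.0, -1.0]]
wrist_force: [-0.4, -0.1, 0.4]
gripper_width: 0.003
gripper_force: 0.0
```

Run:
```python
from h import *
c=capture("side");cv2.imwrite("pics/s2.png",cv2.resize(c["frame"][180:380,200:440,::-1],None,fx=2.5,fy=2.5))
print(sense()["time_s"])
```

```text
7.5
```

View pics/s2.png

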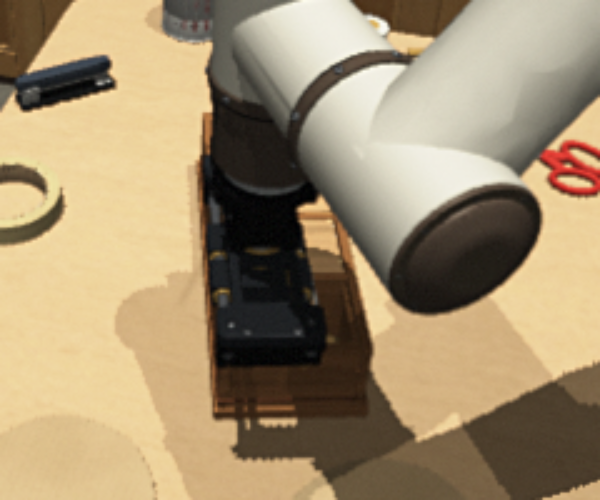

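The gripper hides lid 1 in the side view. By geometry the lid should be past 0.9 rad, so I'll raise the arm and check.

Call:
drive_tool --pt "0 0 0 10 0 0 0" --pt "0 0 0 20 0 0 0" --pt "0 0 0 35 0 0 0" --pt "0 0 0 40 0 0 0" --pt "0 0 -20 35 0 0 0"

```text
time_s: 7.92
tcp_pos: [0.5111, 0.1395, 0.2148]
ee_rot: [[-0.957, -0.29, 0.003], [-0.29, 0.957, 0.001], [-0.003, 0.0, -1.0]]
wrist_force: [1.1, 0.5, 0.5]
gripper_width: 0.002
gripper_force: 0.0
```

Call:
drive_tool --pt "0 0 -40 0 0 0 0" --pt "0 0 -40 0 0 0 0" --pt "0 0 -40 0 0 0 0" --pt "0 0 -40 0 0 0 0" --pt "0 0 -40 0 0 0 0"

```text
time_s: 8.33
tcp_pos: [0.5099, -0.0639, 0.213]
ee_rot: [[-0.958, -0.287, 0.002], [-0.287, 0.958, 0.0], [-0.002, -0.0, -1.0]]
wrist_force: [-0.1, 0.7, -0.6]
gripper_width: 0.004
gripper_force: 0.0
```

Call:
drive_tool --pt "0 0 -40 0 0 0 0" --pt "0 0 -40 0 0 0 0" --pt "0 0 0 0 0 0 0" --pt "0 0 0 0 0 0 0"

```text
time_s: 8.67
tcp_pos: [0.5099, -0.1442, 0.2123]
ee_rot: [[-0.959, -0.283, 0.001], [-0.283, 0.959, 0.0], [-0.001, -0.0, -1.0]]
wrist_force: [-0.6, -0.1, -0.7]
gripper_width: 0.008
gripper_force: 0.0
```

Run:
```python
from h import *
c=capture("side");cv2.imwrite("pics/s3.png",cv2.resize(c["frame"][180:380,200:440,::-1],None,fx=2.5,fy=2.5))
for l in("advent_box","lid_1","masking_tape"):
    for m in masks_of(l,c)[:5]:
        P=world(c,m["region"])
        if len(P)<20: continue
        print(l,round(m["p"],2),np.round(m["xy"]),np.round(np.median(P,0),3),np.round(np.percentile(P,2,0),3),np.round(np.percentile(P,98,0),3))
        if l=="lid_1": 
            Q=P-P.mean(0);n=np.linalg.svd(Q,full_matrices=False)[2][2];print("tilt",np.arccos(abs(n[2])))
print(sense()["time_s"])
```

```text
advent_box 0.55 [309. 291.] [0.499 0.107 0.078] [ 0.418 -0.086  0.006] [0.587 0.202 0.104]
lid_1 0.96 [312. 256.] [0.518 0.012 0.079] [ 0.473 -0.025  0.077] [0.565 0.044 0.082]
tilt 0.003841368170513597
lid_1 0.8 [314. 277.] [0.5   0.08  0.079] [0.451 0.044 0.077] [0.545 0.117 0.082]
tilt 0.015866005382653516
lid_1 0.61 [304. 234.] [ 0.537 -0.056  0.079] [ 0.492 -0.093  0.077] [ 0.586 -0.022  0.082]
tilt 0.0023742815279550527
lid_1 0.58 [318. 303.] [0.479 0.149 0.087] [0.46  0.117 0.026] [0.504 0.177 0.111]
tilt 1.2278465541244201
masking_tape 0.82 [203. 269.] [0.774 0.033 0.021] [ 0.726 -0.023  0.   ] [0.821 0.074 0.026]
8.8667
```

View pics/s3.png

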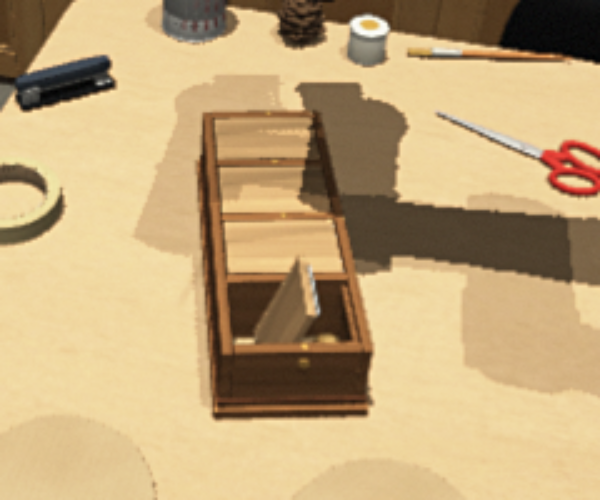

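Lid 1 stands open at crop pixel (290,300), with a measured tilt of about 1.23 rad. The other three are flat, the box hasn't moved, and the arm is clear.

```bash
python3 -c "
from station import *
print(finish_job())"
```

```text
the job is handed in; nothing more can be done
None
```

The free lid was lid 1 (leftmost); it now stands open by itself at about 1.23 rad, the other three are shut, the box is where it was, the arm touched none of the bystanders, and the job is handed in.

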